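# Catch the photometer's falling cover on a finger and lower it shut

## Robot

A 6-joint arm with a two-finger parallel gripper is mounted at the origin on a cart in front of the work surface, level with it; the furniture and walls round the work are solid. World frame = base frame: x ahead of the robot, y to its left, z up, the work surface at z = 0. Lengths are in m, angles in rad, forces in N, time in s.
With the tool pointing down it reaches from about 0.35 to 0.775 m from the base axis. Payload 7.3 kg.
Tool frame: the origin (TCP) lies at the very end of the fingers, on their centre line; the grasp point (between the pads) lies 19 mm behind it; z points along the fingers, y is the direction in which the jaws open and shut (so a half turn about z gives the same grasp; the last joint's range is limited). The gripper opens to 92 mm and grips with 3 to 60 N. Pads are 19 mm wide; open, the fingers measure 130 mm over their backs; the gripper's body (75 mm by 190 mm) begins 47 mm behind the grasp point.
Start: joints at [-1.303, 0.342, 1.524, -0, 1.275, -0.146], TCP at [0.211, -0.481, 0.227] pointing down, gripper open.
Joint ranges: [-2.53, 2.53], [-0.77, 2.02], [0.04, 2.7], [-1, 4.14], [0.28, 2.66], [-3.11, 3.11]. Speed limits (rad/s): [2.57, 2.57, 3.14, 3.14, 3.14, 3.14].

## Interface

Orientations are given as [roll, pitch, yaw] about the fixed x, y, z axes, in that order (R = Rz(yaw) Ry(pitch) Rx(roll)).
In Python, from cell import robot gives the robot as it stands. The module is installed in compiled form; this text tells all that it offers.
- The arm moves only by the tool carry_out, never from a script. Its argument "series" is a list of rows, each an object with "jaw": the opening in per cent of the stroke, from 0 (shut) to 100 (fully open); "travel": the shift along the tool's x, y, z in units of 60 mm (1.0 is 60 mm), a list of three; "twist": the turn about the tool's z in units of 6 degrees (1.0 is 6 degrees). A call has 1 to 8 rows; each row shifts and turns the commanded pose from where the row before left it, along the tool's axes as they then stand; what a row does not reach is not made up. A row lasts 1/8 s, in which the tool goes at most 62.5 mm and 10.7 degrees, less where a joint would pass 70% of its speed; a pose out of reach is approached as far as the arm can. A call is refused whole if a number of a shift passes 1 or a number of a turn 1, either way. A call with a gripper value outside its range is refused whole. The fingers move at their own pace and stop on an object; "squeeze" is the grip in N (left out, the last holds). Time passes only in rows, so rows that do not move let the fingers close. It gives the time, the measured TCP pose, the force and the opening at its end, in the units of the state.
- robot.observe(): the state, without advancing time (a new reading comes with each control period).
- robot.read_camera(name): name is "scene" or "side" or "wrist"; returns the picture (420x560x3 uint8, blue, green, red); there is no depth.
- robot.calibration(name): a dict with "intrinsics" (3x3 intrinsics, pixels), "cam_to_world" (4x4, takes a point from camera to world coordinates); the wrist camera has in their place "tool_from_camera" (4x4, takes a point from camera to tool coordinates, whose origin is the TCP and whose axes are the flange's). Camera axes: x right, y up, looking along -z (the intrinsics and any distortion apply to the point x, -y, -z); pixel columns grow to the right and rows downward; lengths in m; the calibration is good to about 2 mm. A picture is of the moment at which its call begins: read the wrist's pose just before it. calibration takes no time and is no camera call.
- robot.hand_in(): hands the job in, once; it reports no verdict.
Trained networks look in the newest picture that a camera, given by its name, has taken for a name from the list of things; names that differ only in an ending like _2 or _b are one class to them, and where a whole thing is asked for, a point or a joint stands for the part that bears it (a point fixed in the world has none). Each returns a list of dicts, best first, with "score" (0 to 1); they miss things now and then, are a little off and sometimes report something else, mostly with a low value. They report only what shows in the picture. A call takes as long as a camera call.
- robot.regions_of(camera, query): "pixels" (420x560 bool, what is visible of it) and "xy" ([column, row] in pixels, amid what is visible of it).
The state is a dict: "time": time; "qpos": joint angles; "qvel": joint speeds; "joint_efforts": joint torques, N m; "tool_pos": TCP position; "tool_rot": TCP orientation; "contact_force": force on the tool from outside, world axes, zero at the start; "torque": the same for the moment, N m; "opening": finger opening in m.
Only numpy, scipy, OpenCV 4.12 (cv2) and the standard library are available. Lean on these libraries where they do the work, as an engineer would, in place of code of your own. Each camera call takes 0.05 s, during which the arm holds its last target. There are 200 camera calls.

## Task

The photometer's cover stands open, leaning back, and its damper is worn: tipped past upright it drops forward and slams on the cuvettes. Without gripping it, tip the cover forward with a finger, catch it on a finger from underneath well before it is shut, and let it down gently on the finger until it is fully closed, then move clear. Do not let it slam or press hard on it, and leave the other things on the bench where they are.

Things in the scene. Friction and masses are not known exactly. Their poses are not given: they have to be found in the camera images.
- photometer: White benchtop photometer, fixed to the bench: housing 140 (its x) x 170 (its y) x 115 mm high. Origin: centre of its underside, z up, front (display, keys) to its -x. Four cuvettes stand inside, below the rim. The grey cover is hinged on the rear top edge (+x, 115 mm up); shut, it overhangs the front by 28 mm, free below, so a finger slanting in from the front fits under it.
- cover (a joint): Cover angle, rad: 0 shut (flat on a rigid stop), 1.57 upright; starts leaning back on its stop at 1.80. Balance near 1.5: above it falls back, below it falls forward and shut. About 0.25 kg. The worn damper lets it fall slowly at first (2 to 3 s from balance to 0.5 rad); near shut it does 0.75 to 1.1 rad/s, a slam, and gains that speed at once if dropped from any lower angle.
- cover_hinge (a point): Middle of the hinge axis, 70 mm behind the photometer's origin (its +x), 115 mm above the bench. The axis runs along the photometer's y. Axes as the photometer's.
- cover_lip (a point): Middle of the cover's free front edge, on its underside, 165 mm from the hinge axis. Moves with the cover: its x axis points from this edge to the hinge, its z out of the cover's outer face. The cover is a flat plate 165 x 162 x 12 mm.
- cover_shell: Grey outer layer of the cover, 165 x 162 x 7 mm, on the upper side when shut (the rear side when open). Origin on the hinge axis.
- cover_liner: Black inner layer of the cover, 165 x 162 x 5 mm, on the underside when shut (the side towards the robot when open): the finger carries the cover here. Origin on the hinge axis.
- timer: White bench timer lying flat, 68 x 62 x 19 mm, loose bystander. Origin: centre of its underside.
- reagent_white: White bottle with a blue cap, 55 mm across, 106 mm high, loose bystander. Origin: centre of its underside.
- reagent_small: Small amber bottle with a white cap, 34 mm across, 60 mm high, loose bystander. Origin: centre of its underside.
- marker: White marker pen with a red cap, 17 x 135 x 16 mm, lying, loose bystander. Origin: centre of its underside.
- tips: Pipette-tip box with a clear lid, 76 x 118 x 68 mm, loose bystander. Origin: centre of its underside.

How it is judged:
By the outcome, as a careful person would: the job done as asked, in the order asked, and still so for the second after the job is handed in, with the robot touching nothing.
It also fails if it takes over 48 s, if anything falls off the work surface, if the arm or the gripper's body presses on something with over 40 N, if the wrist force passes 120 N, or if a joint passes its speed limit or range.

## Working session

There is one attempt and no reset: what is moved stays moved. The work goes in short steps, Python scripts to look and compute and a tool call to move; the robot and the scene stay as the last step left them, time stands still between calls to the robot, and variables do not carry over. Pictures are saved under pics/ and viewed, about 8 in all and at most 12, crops included, and the job is handed in when it is done.

Besides the shell and the picture viewer there is one more tool, called after "Emit:" as a command line: name --argument value ..., lists and objects as JSON in quotes. carry_out: Moves the arm, as the interface text tells. Its arguments: {"type":"object","properties":{"series":{"type":"array"},"squeeze":{"type":"number"}},"required":["series"]}

```bash
mkdir -p pics
python3 - <<'E'
from cell import robot
import cv2,numpy as np
print(robot.observe())
a=robot.read_camera("scene");b=robot.read_camera("side")
cv2.imwrite("pics/a.png",a);cv2.imwrite("pics/b.png",b)
for n in("scene","side","wrist"):print(n,robot.calibration(n))
for q in("photometer","cover_liner","cover_shell","timer","reagent_white","reagent_small","marker","tips"):
  for n in("scene","side"):
    r=robot.regions_of(n,q)
    print(n,q,[(round(x["score"],2),x["xy"],int(x["pixels"].sum())) for x in r[:2]])
print(robot.observe()["time"])
E
```

```text
{'time': 0.0, 'qpos': array([-1.30299825e+00,  3.42712241e-01,  1.52499495e+00, -1.36043406e-05,
        1.27541360e+00, -1.45997550e-01]), 'qvel': array([ 1.03104160e-05, -1.50547782e-03, -2.03284077e-04, -6.42757865e-04,
       -1.08211890e-03,  7.20612244e-05]), 'joint_efforts': array([-4.32237775e-04, -4.31237054e+01, -2.44223982e+01,  7.17594847e-02,
        5.59428404e-02, -1.65151228e-04]), 'tool_pos': array([ 0.21100599, -0.48029048,  0.22605811]), 'tool_rot': array([-3.14007888e+00, -2.09441507e-04,  4.13799437e-01]), 'contact_force': array([-0.76603437,  0.06512525,  0.97632449]), 'torque': array([-0.02370129, -0.0259785 ,  0.00299814]), 'opening': 0.09177463440711156}
scene {'intrinsics': array([[517.88371263,   0.        , 272.05103849],
       [  0.        , 517.88371263, 206.98520378],
       [  0.        ,   0.        ,   1.        ]]), 'cam_to_world': array([[-0.46356506,  0.479113  , -0.74535775, -0.46615553],
       [-0.88588178, -0.26761499,  0.37894021,  0.61260849],
       [-0.01791373,  0.83596229,  0.54849444,  0.85374144],
       [ 0.        ,  0.        ,  0.
[... 1128 characters left out ...]
ne cover_liner [(0.56, [302.2, 142.8], 3019)]
side cover_liner [(0.68, [263.4, 309.6], 43), (0.6, [264.8, 279.3], 5496)]
scene cover_shell [(0.66, [303.1, 140.7], 3143)]
side cover_shell [(0.78, [294.5, 288.0], 603)]
scene timer [(0.83, [257.0, 272.2], 554)]
side timer [(0.83, [282.7, 195.7], 478)]
scene reagent_white [(0.66, [201.5, 282.8], 2191), (0.6, [133.3, 263.6], 849)]
side reagent_white [(0.59, [365.7, 149.6], 394), (0.47, [283.1, 195.6], 452)]
scene reagent_small [(0.31, [310.9, 175.0], 6792)]
side reagent_small [(0.73, [170.1, 328.2], 240)]
scene marker [(0.81, [302.8, 266.0], 250)]
side marker [(0.51, [245.5, 210.9], 221)]
scene tips []
side tips [(0.63, [305.6, 158.0], 1075)]
0.9
```

View pics/a.png

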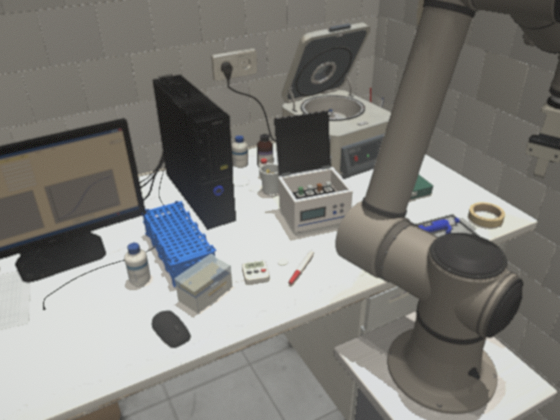

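View pics/b.png

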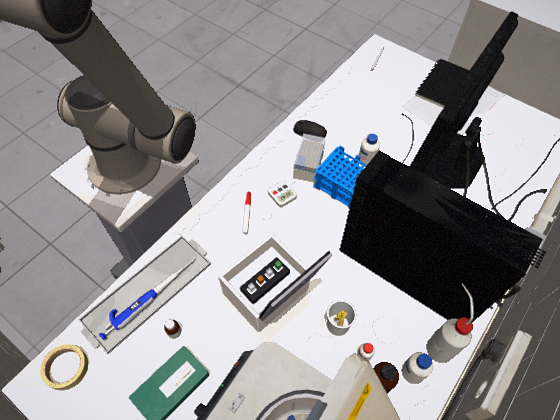

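The scene picture shows the photometer at about (312,200), with its cover open behind it. The timer is at (257,272), the marker at (302,266) and the tips box at (204,283). In the side picture the photometer is at (265,282), with the small bottle at (171,328). Next I'll enlarge both to pick out corners.

Run:
```python
import cv2,numpy as np
a=cv2.imread("pics/a.png")[100:240,260:370];b=cv2.imread("pics/b.png")[225:335,210:340]
f=lambda i,s:cv2.resize(i,None,fx=s,fy=s,interpolation=cv2.INTER_CUBIC)
A=f(a,4);B=f(b,2.7);B=f(b,2.75)
c=np.zeros((560,800,3),np.uint8);c[:,:440]=A;h,w=B.shape[:2];c[:h,440:440+w]=B[:, :360]
cv2.imwrite("pics/c.png",c);print(B.shape)
```

```text
(302, 358, 3)
```

View pics/c.png

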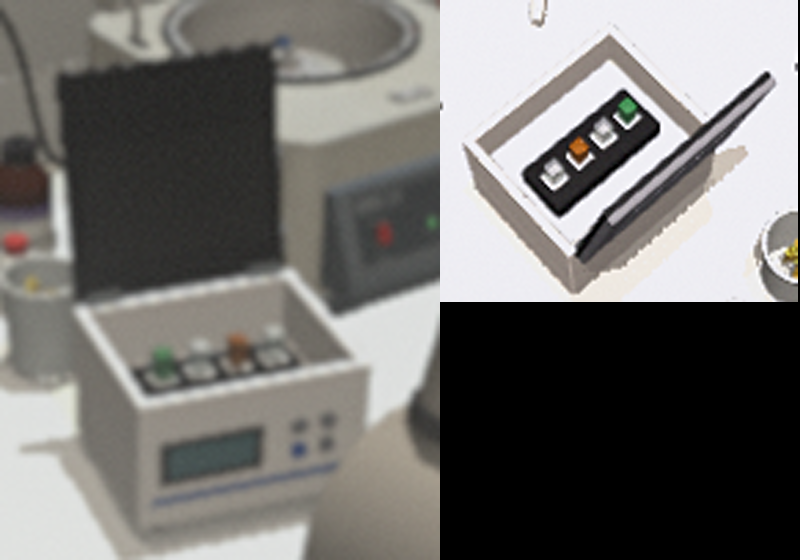

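Crop readings: top corners of the housing in the scene crop are (138,408), (368,368) and (77,308), and the cover's top corners are (60,75) and (275,48). In the side crop the housing corners are (468,143), (612,25) and (573,262). Next, fit the pose.

```bash
cat > h.py <<'E'
import numpy as np,cv2
from cell import robot
from scipy.optimize import least_squares
from scipy.spatial.transform import Rotation as R
def proj(n,P):
    c=robot.calibration(n);T=np.linalg.inv(c["cam_to_world"])
    p=(np.asarray(P)@T[:3,:3].T+T[:3,3])*[1,-1,-1];q=p@c["intrinsics"].T
    return q[:,:2]/q[:,2:]
def ray(n,uv,z):
    c=robot.calibration(n);M=c["cam_to_world"];K=c["intrinsics"]
    d=M[:3,:3]@(np.linalg.inv(K)@[*uv,1]*[1,-1,-1]);o=M[:3,3]
    return o+d*(z-o[2])/d[2]
E
python3 - <<'E'
from h import *
S=lambda u,v:(260+u/4,100+v/4)
D=lambda u,v:(210+(u-440)/2.75,225+v/2.75)
obs=[("scene",(-.07,.085,.115),S(138,408)),("scene",(-.07,-.085,.115),S(368,368)),("scene",(-.07,.085,0),S(140,530)),("scene",(.07,.085,.115),S(77,308)),
("side",(-.07,-.085,.115),D(468,143)),("side",(-.07,.085,.115),D(612,25)),("side",(.07,-.085,.115),D(573,262)),("side",(.07,-.085,0),D(573,293))]
def f(p):
    r=[]
    for n,P,uv in obs:
        c,s=np.cos(p[2]),np.sin(p[2]);w=np.array([[c*P[0]-s*P[1]+p[0],s*P[0]+c*P[1]+p[1],P[2]]])
        r+=list(proj(n,w)[0]-uv)
    return np.array(r)
s=least_squares(f,[.6,0,0],loss="soft_l1");print(s.x,f(s.x).reshape(-1,2).round(1))
for k,z in(("timer",.019),("reagent_small",.05),("marker",.01),("reagent_white",.09),("tips",.06)):
  for n in("scene","side"):
    r=[x for x in (robot.regions_of(n,k)) if x["score"]>.45]
    for x in r:print(k,n,x["score"],ray(n,x["xy"],z).round(3))
E
```

```text
[ 0.59203097 -0.06005953 -0.1689487 ] [[-0.1 -1.7]
 [ 1.  -2.9]
 [-0.8  2.8]
 [-1.5 -1.5]
 [-2.4 -0.5]
 [-0.1 -0.9]
 [-0.6 -0.3]
 [ 1.1  4.4]]
timer scene 0.83 [0.426 0.204 0.019]
timer side 0.83 [0.451 0.191 0.019]
reagent_small side 0.73 [ 0.483 -0.278  0.05 ]
marker scene 0.81 [0.402 0.088 0.01 ]
marker side 0.51 [0.396 0.092 0.01 ]
reagent_white scene 0.66 [0.377 0.362 0.09 ]
reagent_white scene 0.6 [0.517 0.478 0.09 ]
reagent_white side 0.59 [0.569 0.423 0.09 ]
reagent_white side 0.47 [0.48  0.153 0.09 ]
tips side 0.63 [0.439 0.314 0.06 ]
```

Emit:
carry_out --series '[{"jaw":0,"travel":[0,0,-1],"twist":0},{"jaw":0,"travel":[0,0,-1],"twist":0},{"jaw":0,"travel":[0,0,-1],"twist":0},{"jaw":0,"travel":[0,0,-1],"twist":0},{"jaw":0,"travel":[0,0,-1],"twist":0},{"jaw":0,"travel":[0,0,-1],"twist":0},{"jaw":0,"travel":[0,0,-1],"twist":0},{"jaw":0,"travel":[0,0,-1],"twist":0}]'

```text
time: 2.4
tool_pos: [0.1859, -0.4255, 0.6546]
tool_rot: [-3.097, -0.017, 0.413]
contact_force: [-22.4, 64.9, 11.8]
opening: 0.0165
```

Run:
```python
from h import *
robot.read_camera("wrist")
s=robot.observe()
for k in("time","qpos","qvel","tool_pos","tool_rot","contact_force"):print(k,np.round(s[k],3))
```

```text
time 2.45
qpos [-1.331  0.492  0.039  0.019  2.653 -0.157]
qvel [ 0.009  0.018 -0.004 -0.01   0.012  0.01 ]
tool_pos [ 0.186 -0.426  0.655]
tool_rot [-3.1   -0.016  0.413]
contact_force [ 1.303 -2.145 -1.539]
```

Emit:
carry_out --series '[{"jaw":0,"travel":[0,1,0],"twist":0},{"jaw":0,"travel":[0,1,0],"twist":0},{"jaw":0,"travel":[0,1,0],"twist":0}]'

```text
time: 2.82
tool_pos: [0.2044, -0.4659, 0.6021]
tool_rot: [-2.991, -0.047, 0.41]
contact_force: [0.4, -1.2, -0.1]
opening: 0.0008
```

Run:
```python
from h import *
s=robot.observe()
for k in("time","qpos","qvel","tool_pos","tool_rot","contact_force"):print(k,np.round(s[k],3))
```

```text
time 2.825
qpos [-1.322  0.603  0.037  0.047  2.657 -0.125]
qvel [ 0.02   0.283 -0.002  0.067  0.     0.073]
tool_pos [ 0.204 -0.466  0.602]
tool_rot [-2.991 -0.047  0.41 ]
contact_force [ 0.434 -1.197 -0.073]
```

Run:
```python
from h import *
for uv in((535,222),(375,100),(430,160),(487,214),(440,229)):print(uv,ray("scene",uv,0).round(3))
for uv in((5,388),(65,366),(30,415)):print(uv,ray("side",uv,0).round(3))
cv2.imwrite("pics/w.png",robot.read_camera("wrist"))
s=robot.observe()
for k in("time","qpos","tool_pos","tool_rot"):print(k,np.round(s[k],3))
```

```text
(535, 222) [ 0.262 -0.592  0.   ]
(375, 100) [ 1.227 -0.761  0.   ]
(430, 160) [ 0.69 -0.59  0.  ]
(487, 214) [ 0.356 -0.506  0.   ]
(440, 229) [ 0.366 -0.335  0.   ]
(5, 388) [ 0.269 -0.596  0.   ]
(65, 366) [ 0.336 -0.484  0.   ]
(30, 415) [ 0.361 -0.596  0.   ]
time 2.875
qpos [-1.322  0.609  0.041  0.047  2.656 -0.125]
tool_pos [ 0.205 -0.468  0.599]
tool_rot [-2.983 -0.048  0.409]
```

Emit:
carry_out --series '[{"jaw":0,"travel":[0,0,1],"twist":0},{"jaw":0,"travel":[0,0,1],"twist":0}]'

```text
time: 3.12
tool_pos: [0.2057, -0.4623, 0.5378]
tool_rot: [-2.996, -0.048, 0.409]
contact_force: [1.5, -1.7, 1.2]
opening: 0.0003
```

Run:
```python
from h import *
s=robot.observe()
for k in("time","qpos","tool_pos","tool_rot"):print(k,np.round(s[k],3))
```

```text
time 3.125
qpos [-1.319  0.41   0.592  0.032  2.29  -0.142]
tool_pos [ 0.206 -0.462  0.538]
tool_rot [-2.996 -0.048  0.409]
```

Emit:
carry_out --series '[{"jaw":0,"travel":[0,-0.6,-0.9],"twist":0},{"jaw":0,"travel":[0,-0.6,-0.9],"twist":0},{"jaw":0,"travel":[0,-0.6,-0.9],"twist":0},{"jaw":0,"travel":[0,-0.6,-0.9],"twist":0}]'

```text
time: 3.62
tool_pos: [0.1423, -0.3385, 0.6831]
tool_rot: [-3.047, -0.043, 0.41]
contact_force: [-0.7, -0.2, 0.9]
opening: 0.0003
```

Run:
```python
from h import *
s=robot.observe()
for k in("time","qpos","tool_pos","tool_rot"):print(k,np.round(s[k],3))
```

```text
time 3.625
qpos [-1.4    0.283  0.303  0.041  2.657 -0.205]
tool_pos [ 0.142 -0.338  0.683]
tool_rot [-3.047 -0.043  0.41 ]
```

```bash
cat >> h.py <<'E'
def rows(dw,tw,n,rot=None):
    """world shift dw (m) and twist (deg) over n rows -> tool rows"""
    M=R.from_euler("xyz",robot.observe()["tool_rot"] if rot is None else rot)
    for i in range(n):
        t=M.inv().apply(np.array(dw)/n)/.06
        print({"travel":t.round(2).tolist(),"twist":round(tw/n/6,2)})
        M=M*R.from_euler("z",tw/n,degrees=True)
    return M.as_euler("xyz")
def show():
    s=robot.observe()
    for k in("time","qpos","tool_pos","tool_rot","contact_force"):print(k,np.round(s[k],3).tolist())
    print("tz",R.from_euler("xyz",s["tool_rot"]).as_matrix()[:,2].round(3),s["opening"])
E
python3 - <<'E'
from h import *
show()
m=rows([.15,.13,-.08],16.5,4);print();rows([.08,.22,0],16.5,5,m)
E
```

```text
time 3.625
qpos [-1.4, 0.283, 0.303, 0.041, 2.657, -0.205]
tool_pos [0.142, -0.338, 0.683]
tool_rot [-3.047, -0.043, 0.41]
contact_force [-0.669, -0.231, 0.883]
tz [ 0.002  0.104 -0.995] 0.00032667155956408366
{'travel': [0.77, -0.21, 0.39], 'twist': 0.69}
{'travel': [0.76, -0.27, 0.39], 'twist': 0.69}
{'travel': [0.74, -0.32, 0.39], 'twist': 0.69}
{'travel': [0.71, -0.37, 0.39], 'twist': 0.69}

{'travel': [0.35, -0.69, 0.08], 'twist': 0.55}
{'travel': [0.31, -0.71, 0.08], 'twist': 0.55}
{'travel': [0.27, -0.73, 0.08], 'twist': 0.55}
{'travel': [0.23, -0.74, 0.08], 'twist': 0.55}
{'travel': [0.19, -0.75, 0.08], 'twist': 0.55}
```

Emit:
carry_out --series '[{"jaw":0,"travel":[0.77,-0.21,0.39],"twist":0.7},{"jaw":0,"travel":[0.76,-0.27,0.39],"twist":0.7},{"jaw":0,"travel":[0.74,-0.32,0.39],"twist":0.7},{"jaw":0,"travel":[0.71,-0.37,0.39],"twist":0.7},{"jaw":0,"travel":[0.35,-0.69,0.08],"twist":0.55},{"jaw":0,"travel":[0.31,-0.71,0.08],"twist":0.55},{"jaw":0,"travel":[0.27,-0.73,0.08],"twist":0.55},{"jaw":0,"travel":[0.21,-0.75,0.08],"twist":1}]'

```text
time: 4.62
tool_pos: [0.3567, -0.0312, 0.6014]
tool_rot: [-3.038, 0.017, -0.161]
contact_force: [0.6, -0.6, -0.0]
opening: 0.0007
```

Run:
```python
from h import *
cv2.imwrite("pics/w2.png",robot.read_camera("wrist"))
show()
```

```text
time 4.675
qpos [-0.382, 0.043, 0.888, 0.128, 2.246, 1.43]
tool_pos [0.357, -0.027, 0.602]
tool_rot [-3.036, 0.016, -0.163]
contact_force [1.024, 2.212, 0.323]
tz [ 0.001  0.107 -0.994] 0.0005304062299931418
```

View pics/w2.png

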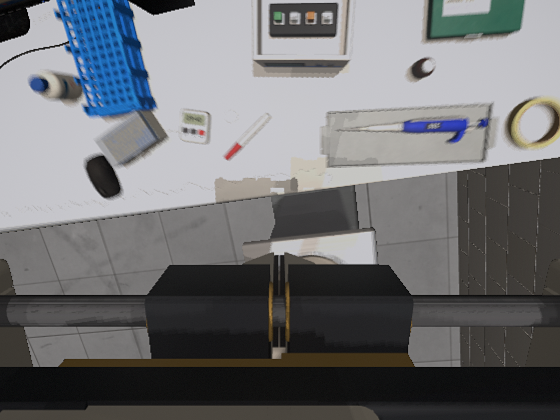

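The wrist view shows the photometer at the top centre, (300,40), squared up with the image. The pipette tray and small bottle are to the right, and the marker and timer to the left. Next, tilt outward by moving up and back against the wrist limit.

Emit:
carry_out --series '[{"jaw":0,"travel":[-0.5,-0.25,-0.9],"twist":0},{"jaw":0,"travel":[-0.5,-0.25,-0.9],"twist":0},{"jaw":0,"travel":[-0.6,-0.25,-0.9],"twist":0},{"jaw":0,"travel":[-0.6,-0.25,-0.9],"twist":0},{"jaw":0,"travel":[-0.6,0,-0.9],"twist":0},{"jaw":0,"travel":[-0.6,0,-0.9],"twist":0}]'

```text
time: 5.42
tool_pos: [0.1812, 0.0464, 0.7403]
tool_rot: [-3.044, -0.091, -0.169]
contact_force: [-0.1, 0.2, 0.6]
opening: 0.0002
```

Run:
```python
from h import *
show()
```

```text
time 5.425
qpos [-0.4, -0.128, 0.533, 0.251, 2.657, 1.563]
tool_pos [0.181, 0.046, 0.74]
tool_rot [-3.044, -0.091, -0.169]
contact_force [-0.064, 0.203, 0.65]
tz [ 0.105  0.081 -0.991] 0.00020325562802180554
```

Emit:
carry_out --series '[{"jaw":0,"travel":[-0.2,0,-1],"twist":0},{"jaw":0,"travel":[-0.2,0,-1],"twist":0},{"jaw":0,"travel":[-0.2,0,-1],"twist":0},{"jaw":0,"travel":[-0.2,0,-1],"twist":0}]'

```text
time: 5.92
tool_pos: [0.1444, 0.0857, 0.7683]
tool_rot: [-3.058, -0.211, -0.182]
contact_force: [0.1, 0.3, 0.3]
opening: 0.0002
```

Run:
```python
from h import *
show()
```

```text
time 5.925
qpos [-0.066, -0.147, 0.409, 0.126, 2.657, 1.796]
tool_pos [0.144, 0.086, 0.768]
tool_rot [-3.058, -0.211, -0.182]
contact_force [0.125, 0.32, 0.253]
tz [ 0.22   0.044 -0.974] 0.0002493908868166874
```

Emit:
carry_out --series '[{"jaw":0,"travel":[-0.4,0,-1],"twist":0},{"jaw":0,"travel":[-0.4,0,-1],"twist":0},{"jaw":0,"travel":[-0.4,0,-1],"twist":0},{"jaw":0,"travel":[-0.4,0,-1],"twist":0},{"jaw":0,"travel":[-0.4,0,-1],"twist":0},{"jaw":0,"travel":[-0.4,0,-1],"twist":0}]'

```text
time: 6.68
tool_pos: [0.0444, 0.1153, 0.7801]
tool_rot: [-3.017, -0.293, -0.185]
contact_force: [-0.2, -0.7, -0.0]
opening: -0.0001
```

Run:
```python
from h import *
show()
```

```text
time 6.675
qpos [1.288, -0.123, 0.368, -0.627, 2.657, 2.434]
tool_pos [0.044, 0.115, 0.78]
tool_rot [-3.017, -0.293, -0.185]
contact_force [-0.239, -0.689, -0.048]
tz [ 0.305  0.07  -0.95 ] -9.457969497410671e-05
```

Run:
```python
from h import *
rows([.42,-.08,-.18],0,8)
```

```text
{'travel': [0.74, 0.08, 0.61], 'twist': 0.0}
{'travel': [0.74, 0.08, 0.61], 'twist': 0.0}
{'travel': [0.74, 0.08, 0.61], 'twist': 0.0}
{'travel': [0.74, 0.08, 0.61], 'twist': 0.0}
{'travel': [0.74, 0.08, 0.61], 'twist': 0.0}
{'travel': [0.74, 0.08, 0.61], 'twist': 0.0}
{'travel': [0.74, 0.08, 0.61], 'twist': 0.0}
{'travel': [0.74, 0.08, 0.61], 'twist': 0.0}
```

Emit:
carry_out --series '[{"jaw":0,"travel":[0.74,0.08,0.6],"twist":0},{"jaw":0,"travel":[0.74,0.08,0.6],"twist":0},{"jaw":0,"travel":[0.74,0.08,0.6],"twist":0},{"jaw":0,"travel":[0.74,0.08,0.6],"twist":0},{"jaw":0,"travel":[0.74,0.08,0.6],"twist":0},{"jaw":0,"travel":[0.74,0.08,0.6],"twist":0},{"jaw":0,"travel":[0.74,0.08,0.6],"twist":0},{"jaw":0,"travel":[0.74,0.08,0.6],"twist":0}]'

```text
time: 7.68
tool_pos: [0.3061, 0.0652, 0.6693]
tool_rot: [-3.06, -0.281, -0.165]
contact_force: [0.4, -0.1, 1.1]
opening: 0.0006
```

Run:
```python
from h import *
show()
rows([.24,-.0,0],0,4)
```

```text
time 7.675
qpos [-0.105, -0.159, 0.892, 0.076, 2.122, 1.669]
tool_pos [0.306, 0.065, 0.669]
tool_rot [-3.06, -0.281, -0.165]
contact_force [0.38, -0.127, 1.127]
tz [ 0.286  0.035 -0.958] 0.0006328926655343699
{'travel': [0.95, -0.14, 0.29], 'twist': 0.0}
{'travel': [0.95, -0.14, 0.29], 'twist': 0.0}
{'travel': [0.95, -0.14, 0.29], 'twist': 0.0}
{'travel': [0.95, -0.14, 0.29], 'twist': 0.0}
```

Emit:
carry_out --series '[{"jaw":0,"travel":[0.95,0,0.28],"twist":0},{"jaw":0,"travel":[0.95,0,0.28],"twist":0},{"jaw":0,"travel":[0.95,0,0.28],"twist":0},{"jaw":0,"travel":[0.95,0,0.28],"twist":0},{"jaw":0,"travel":[0.95,0,0.28],"twist":0},{"jaw":0,"travel":[0.95,0,0.28],"twist":0},{"jaw":0,"travel":[0.95,0,0.28],"twist":0}]'

```text
time: 8.55
tool_pos: [0.674, 0.0081, 0.6069]
tool_rot: [-3.049, -0.328, -0.168]
contact_force: [-0.2, -0.2, 0.9]
opening: 0.0007
```

Run:
```python
from h import *
show()
rows([.24,-.0,0],0,1)
```

```text
time 8.55
qpos [-0.141, 0.621, 0.037, 0.1, 2.151, 1.651]
tool_pos [0.674, 0.008, 0.607]
tool_rot [-3.049, -0.328, -0.168]
contact_force [-0.188, -0.2, 0.921]
tz [ 0.332  0.037 -0.943] 0.0007246640971253172
{'travel': [3.73, -0.55, 1.33], 'twist': 0.0}
```

Emit:
carry_out --series '[{"jaw":0,"travel":[1,0,0],"twist":0},{"jaw":0,"travel":[1,0,0],"twist":0},{"jaw":0,"travel":[1,0,0],"twist":0},{"jaw":0,"travel":[1,0,0],"twist":0},{"jaw":0,"travel":[1,0,0],"twist":0},{"jaw":0,"travel":[1,0,0],"twist":0}]'

```text
time: 9.3
tool_pos: [0.8126, -0.0397, 0.5614]
tool_rot: [-3.009, -0.538, -0.194]
contact_force: [0.6, 1.1, 0.8]
opening: 0.0003
```

Run:
```python
from h import *
show()
```

```text
time 9.3
qpos [-0.195, 0.745, 0.036, 0.137, 1.82, 1.604]
tool_pos [0.813, -0.04, 0.561]
tool_rot [-3.009, -0.538, -0.194]
contact_force [0.577, 1.076, 0.778]
tz [ 0.524  0.032 -0.851] 0.000276720624862058
```

Emit:
carry_out --series '[{"jaw":0,"travel":[1,0,-0.4],"twist":0},{"jaw":0,"travel":[1,0,-0.4],"twist":0},{"jaw":0,"travel":[1,0,-0.4],"twist":0},{"jaw":0,"travel":[1,0,-0.4],"twist":0}]'

```text
time: 9.8
tool_pos: [0.8095, -0.0678, 0.6361]
tool_rot: [-2.977, -0.704, -0.223]
contact_force: [-0.1, -0.4, 0.1]
opening: 0.0002
```

Run:
```python
from h import *
show()
```

```text
time 9.8
qpos [-0.249, 0.675, 0.036, 0.184, 1.727, 1.58]
tool_pos [0.81, -0.068, 0.636]
tool_rot [-2.977, -0.704, -0.223]
contact_force [-0.105, -0.411, 0.119]
tz [ 0.659  0.019 -0.752] 0.00022159724426363493
```

Run:
```python
from h import *
rows([-.31,.01,-.24],0,8)
print(R.from_euler("xyz",robot.observe()["tool_rot"]).as_matrix().round(3))
```

```text
{'travel': [-0.81, 0.12, -0.05], 'twist': 0.0}
{'travel': [-0.81, 0.12, -0.05], 'twist': 0.0}
{'travel': [-0.81, 0.12, -0.05], 'twist': 0.0}
{'travel': [-0.81, 0.12, -0.05], 'twist': 0.0}
{'travel': [-0.81, 0.12, -0.05], 'twist': 0.0}
{'travel': [-0.81, 0.12, -0.05], 'twist': 0.0}
{'travel': [-0.81, 0.12, -0.05], 'twist': 0.0}
{'travel': [-0.81, 0.12, -0.05], 'twist': 0.0}
[[ 0.743 -0.115  0.659]
 [-0.169 -0.985  0.019]
 [ 0.647 -0.125 -0.752]]
```

Emit:
carry_out --series '[{"jaw":0,"travel":[-0.8,0.12,-0.05],"twist":0},{"jaw":0,"travel":[-0.8,0.12,-0.05],"twist":0},{"jaw":0,"travel":[-0.8,0.12,-0.05],"twist":0},{"jaw":0,"travel":[-0.8,0.12,-0.05],"twist":0},{"jaw":0,"travel":[-0.8,0.12,-0.05],"twist":0},{"jaw":0,"travel":[-0.8,0.12,-0.05],"twist":0},{"jaw":0,"travel":[-0.8,0.12,-0.05],"twist":0},{"jaw":0,"travel":[-0.8,0.12,-0.05],"twist":0}]'

```text
time: 10.8
tool_pos: [0.5347, -0.0622, 0.4261]
tool_rot: [-2.976, -0.704, -0.222]
contact_force: [0.2, 0.1, -0.4]
opening: 0.0006
```

Run:
```python
from h import *
show()
s=robot.observe();im=robot.read_camera("wrist")
np.savez("w3.npz",p=s["tool_pos"],r=s["tool_rot"]);cv2.imwrite("pics/w3.png",im)
cv2.imwrite("pics/w3v.png",cv2.resize(im,(800,600),interpolation=cv2.INTER_CUBIC))
```

```text
time 10.8
qpos [-0.44, -0.107, 1.716, 0.389, 0.908, 1.15]
tool_pos [0.535, -0.062, 0.426]
tool_rot [-2.976, -0.704, -0.222]
contact_force [0.15, 0.091, -0.397]
tz [ 0.659  0.02  -0.752] 0.0005518932152151061
```

View pics/w3v.png

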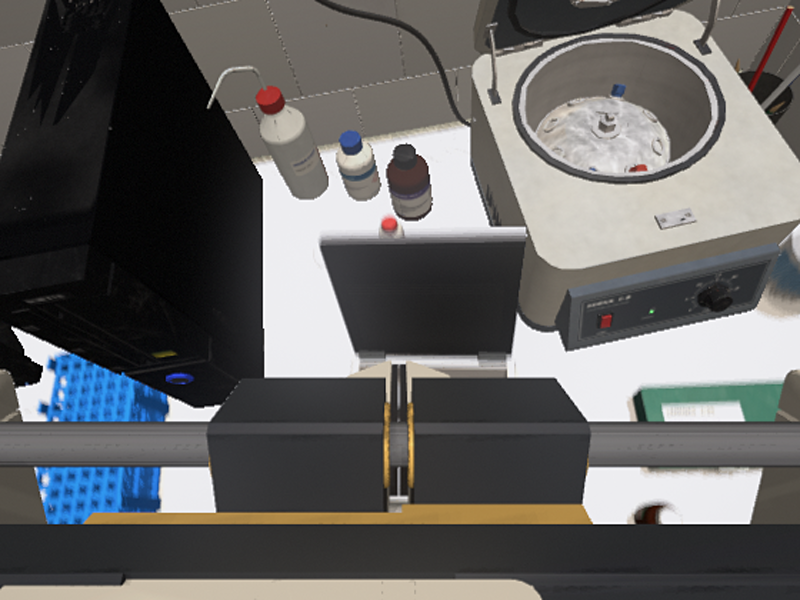

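The wrist view shows the cover's top edge running from (322,243) to (524,240) in the enlarged picture. The hinge line runs from (357,352) to (513,353). The centrifuge is close behind on the right and the tower is on the left. Next, refine the pose.

```bash
cat >> h.py <<'E'
def wproj(p,rot,P):
    c=robot.calibration("wrist");M=np.eye(4);M[:3,:3]=R.from_euler("xyz",rot).as_matrix();M[:3,3]=p
    T=np.linalg.inv(M@c["tool_from_camera"])
    q=((np.asarray(P)@T[:3,:3].T+T[:3,3])*[1,-1,-1])@c["intrinsics"].T
    return q[:,:2]/q[:,2:]
E
python3 - <<'E'
from h import *
w=np.load("w3.npz")
S=lambda u,v:(260+u/4,100+v/4)
D=lambda u,v:(210+(u-440)/2.75,225+v/2.75)
tip=lambda th,y:(.07-.165*np.cos(th),y,.115+.165*np.sin(th))
obs=[("scene",(-.07,.085,.115),S(138,408)),("scene",(-.07,-.085,.115),S(368,368)),("scene",(.07,.085,.115),S(77,308)),
("side",(-.07,-.085,.115),D(468,143)),("side",(-.07,.085,.115),D(612,25)),("side",(.07,-.085,.115),D(573,262)),
("scene","L",S(60,75)),("scene","R",S(275,48)),("w","L",(323/1.4286,243/1.4286)),("w","R",(524/1.4286,240/1.4286)),
("w",(.07,.081,.117),(357/1.4286,352/1.4286)),("w",(.07,-.081,.117),(513/1.4286,353/1.4286))]
def f(p):
    r=[]
    for n,P,uv in obs:
        if P=="L":P=tip(p[3],.081)
        if P=="R":P=tip(p[3],-.081)
        c,s=np.cos(p[2]),np.sin(p[2]);X=np.array([[c*P[0]-s*P[1]+p[0],s*P[0]+c*P[1]+p[1],P[2]]])
        r+=list((wproj(w["p"],w["r"],X) if n=="w" else proj(n,X))[0]-uv)
    return np.array(r)
s=least_squares(f,[.6,0,0,1.8],loss="soft_l1");print(s.x,f(s.x).reshape(-1,2).round(1))
E
```

```text
[ 0.5892846  -0.06009333 -0.17541178  1.76395726] [[ 0.2 -1.3]
 [ 1.5 -2.3]
 [-1.  -1.2]
 [-3.3 -1.5]
 [-0.7 -1.5]
 [-1.9 -1.1]
 [ 0.4  0.1]
 [ 1.3 -1.1]
 [-4.4 -0.1]
 [ 3.4 -0.4]
 [-1.5 -1.7]
 [-0.7 -0.7]]
```

```bash
cat >> h.py <<'E'
H=np.array([.658,-.072,0]);YAW=-.175
F=np.array([[np.cos(YAW),-np.sin(YAW),0],[np.sin(YAW),np.cos(YAW),0],[0,0,1]])
def loc(): # TCP in photometer axes from hinge (z from bench)
    return F.T@(robot.observe()["tool_pos"]-H)
def to(*pts):
    """rows through points given in hinge axes, n rows each: (x,y,z,n)"""
    c=loc();print("now",c.round(4))
    M=R.from_euler("xyz",robot.observe()["tool_rot"])
    for x,y,z,n in pts:
        t=M.inv().apply(F@(np.array([x,y,z])-c)/n)/.06
        print(n,"x",t.round(3).tolist());c=np.array([x,y,z])
E
python3 - <<'E'
from h import *
to((.0785,.01,.36,5),(.0785,.01,.266,3),(.07,.01,.266,1),(.0085,.01,.266,6))
E
```

```text
now [-0.1293 -0.0107  0.4183]
5 x [0.407, -0.002, 0.597]
3 x [-0.332, 0.067, 0.397]
1 x [-0.109, -0.009, -0.09]
6 x [-0.132, -0.01, -0.108]
```

Emit:
carry_out --series '[{"jaw":0,"travel":[0.41,0,0.6],"twist":0},{"jaw":0,"travel":[0.41,0,0.6],"twist":0},{"jaw":0,"travel":[0.41,0,0.6],"twist":0},{"jaw":0,"travel":[0.41,0,0.6],"twist":0},{"jaw":0,"travel":[0.41,0,0.6],"twist":0},{"jaw":0,"travel":[0,0,0],"twist":0}]'

```text
time: 11.6
tool_pos: [0.7476, -0.0793, 0.367]
tool_rot: [-2.975, -0.698, -0.222]
contact_force: [-0.5, -0.5, -0.1]
opening: 0.0009
```

Run:
```python
from h import *
show()
to((.0785,.01,.266,3))
cv2.imwrite("pics/s4.png",cv2.resize(robot.read_camera("side")[170:330,170:380],None,fx=3.6,fy=3.6,interpolation=cv2.INTER_CUBIC))
```

```text
time 11.6
qpos [-0.299, 0.342, 1.351, 0.307, 0.786, 1.289]
tool_pos [0.748, -0.079, 0.367]
tool_rot [-2.975, -0.698, -0.222]
contact_force [-0.458, -0.531, -0.117]
tz [ 0.655  0.022 -0.755] 0.0008697684471294139
now [0.0895 0.0084 0.367 ]
3 x [-0.408, 0.059, 0.386]
```

View pics/s4.png

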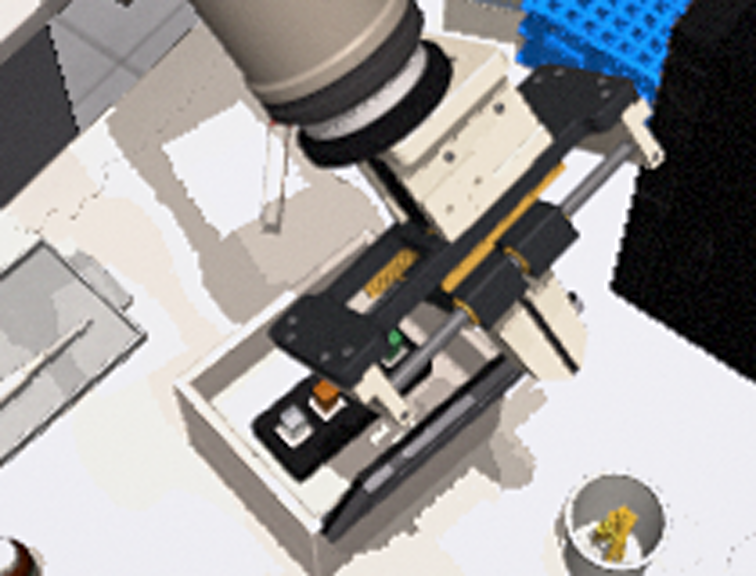

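The side view shows the tip above and behind the cover's top edge at about (550,370), with nothing else near. Next: lower it behind the edge.

Emit:
carry_out --series '[{"jaw":0,"travel":[-0.35,0.06,0.43],"twist":0},{"jaw":0,"travel":[-0.35,0.06,0.43],"twist":0},{"jaw":0,"travel":[-0.35,0.06,0.43],"twist":0},{"jaw":0,"travel":[0,0,0],"twist":0}]'

```text
time: 12.15
tool_pos: [0.747, -0.0771, 0.2669]
tool_rot: [-2.975, -0.696, -0.222]
contact_force: [0.7, -0.4, 0.4]
opening: 0.0003
```

Run:
```python
from h import *
show()
to((.075,.01,.266,2),(.012,.01,.266,6))
```

```text
time 12.15
qpos [-0.295, 0.411, 1.525, 0.412, 0.558, 1.159]
tool_pos [0.747, -0.077, 0.267]
tool_rot [-2.975, -0.696, -0.222]
contact_force [0.679, -0.408, 0.441]
tz [ 0.653  0.022 -0.757] 0.00030423609732431884
now [0.0885 0.0105 0.2669]
2 x [-0.091, -0.002, -0.067]
6 x [-0.134, -0.01, -0.112]
```

Emit:
carry_out --series '[{"jaw":0,"travel":[-0.13,-0.01,-0.11],"twist":0},{"jaw":0,"travel":[-0.13,-0.01,-0.11],"twist":0},{"jaw":0,"travel":[-0.13,-0.01,-0.11],"twist":0},{"jaw":0,"travel":[-0.13,-0.01,-0.11],"twist":0},{"jaw":0,"travel":[-0.13,-0.01,-0.11],"twist":0},{"jaw":0,"travel":[-0.13,-0.01,-0.11],"twist":0}]'

```text
time: 12.9
tool_pos: [0.6907, -0.0676, 0.2757]
tool_rot: [-2.976, -0.714, -0.222]
contact_force: [2.1, -0.5, 9.6]
opening: 0.0006
```

```bash
cat >> h.py <<'E'
def theta(cam="side"):
    """fit cover angle: best liner/shell mask overlap"""
    im=robot.read_camera(cam);best=[]
    m=np.zeros((420,560),bool)
    for q in("cover_liner","cover_shell"):
        for x in robot.regions_of(cam,q)[:1]:
            if x["score"]>.3:m|=x["pixels"]
    for th in np.arange(0,1.9,.02):
        d=np.array([-np.cos(th),0,np.sin(th)]);n=np.array([np.sin(th),0,np.cos(th)])
        P=[np.array([0,y,.115])+a*d+b*n for y in(-.081,.081) for a in(0,.165) for b in(0,.012)]
        p=proj(cam,[F@v+H for v in P]).astype(np.float32)
        k=np.zeros((420,560),np.uint8);cv2.fillConvexPoly(k,cv2.convexHull(p).astype(int),1);k=k>0
        best.append(((k&m).sum()/((k|m).sum()),round(th,2)))
    print(cam,m.sum(),sorted(best)[-3:]);return im
E
python3 - <<'E'
from h import *
show();print(loc())
a=theta("side")
cv2.imwrite("pics/s5.png",a)
print(robot.observe()["time"],loc())
E
```

```text
time 12.9
qpos [-0.31, 0.298, 1.683, 0.471, 0.508, 1.084]
tool_pos [0.691, -0.068, 0.276]
tool_rot [-2.976, -0.714, -0.222]
contact_force [2.137, -0.549, 9.555]
tz [ 0.666  0.018 -0.746] 0.0006130480899767085
[0.03139694 0.01004009 0.27568742]
side 1788 [(np.float64(0.7712559343979284), np.float64(1.58)), (np.float64(0.7768062586286241), np.float64(1.62)), (np.float64(0.799546485260771), np.float64(1.6))]
13.05 [0.02864286 0.01038268 0.27095911]
```

Emit:
carry_out --series '[{"jaw":0,"travel":[-0.12,-0.01,-0.12],"twist":0},{"jaw":0,"travel":[-0.12,-0.01,-0.12],"twist":0},{"jaw":0,"travel":[-0.12,-0.01,-0.12],"twist":0}]'

```text
time: 13.42
tool_pos: [0.6567, -0.0615, 0.2701]
tool_rot: [-2.975, -0.697, -0.221]
contact_force: [0.4, -0.8, -0.2]
opening: 0.0
```

Run:
```python
from h import *
show();print(loc())
a=theta("side")
print(robot.observe()["time"],loc(),robot.observe()["contact_force"])
```

```text
time 13.425
qpos [-0.321, 0.246, 1.763, 0.493, 0.502, 1.052]
tool_pos [0.657, -0.061, 0.27]
tool_rot [-2.975, -0.697, -0.221]
contact_force [0.353, -0.753, -0.157]
tz [ 0.654  0.022 -0.756] 1.529372316726933e-05
[-0.00314259  0.01011941  0.27011568]
side 2924 [(np.float64(0.8152331306110628), np.float64(1.4)), (np.float64(0.8175078414599373), np.float64(1.38)), (np.float64(0.8227349465391108), np.float64(1.36))]
13.575 [-0.00254488  0.01005472  0.2706732 ] [ 0.14696392 -0.42478657  0.02390326]
```

Run:
```python
from h import *
to((-.04,.01,.313,1),(-.093,.01,.325,1),(-.147,.01,.302,1),(-.17,.01,.25,1),(-.175,.01,.20,1))
```

```text
now [-0.0025  0.0101  0.2707]
1 x [-0.024, -0.126, -0.933]
1 x [-0.547, -0.079, -0.717]
1 x [-0.935, -0.006, -0.288]
1 x [-0.851, 0.087, 0.409]
1 x [-0.6, 0.101, 0.576]
```

Emit:
carry_out --series '[{"jaw":0,"travel":[-0.02,-0.12,-0.93],"twist":0},{"jaw":0,"travel":[-0.55,-0.08,-0.72],"twist":0},{"jaw":0,"travel":[-0.93,0,-0.29],"twist":0},{"jaw":0,"travel":[-0.85,0.08,0.41],"twist":0}]'

```text
time: 14.08
tool_pos: [0.4926, -0.0331, 0.2523]
tool_rot: [-2.978, -0.706, -0.22]
contact_force: [2.6, 0.7, -0.0]
opening: 0.0002
```

Run:
```python
from h import *
show();print(loc())
a=theta("side")
print(robot.observe()["time"],loc(),robot.observe()["contact_force"])
```

```text
time 14.075
qpos [-0.409, -0.049, 2.168, 0.705, 0.448, 0.767]
tool_pos [0.493, -0.033, 0.252]
tool_rot [-2.978, -0.706, -0.22]
contact_force [2.587, 0.66, -0.031]
tz [ 0.66   0.019 -0.751] 0.0001536798806671546
[-0.16966679  0.00947374  0.25229068]
side 3691 [(np.float64(0.9004669451953797), np.float64(1.26)), (np.float64(0.9068277052008874), np.float64(1.24)), (np.float64(0.9098647971957937), np.float64(1.28))]
14.225 [-0.17113202  0.01015173  0.24791475] [ 0.50105284 -0.09470031  1.38145764]
```

Run:
```python
from h import *
to((-.15,.01,.21,1),(-.109,.01,.212,1))
```

```text
now [-0.1711  0.0102  0.2479]
1 x [-0.133, 0.105, 0.703]
1 x [0.546, 0.036, 0.41]
```

Emit:
carry_out --series '[{"jaw":0,"travel":[-0.13,0.1,0.7],"twist":0},{"jaw":0,"travel":[0.55,0.03,0.41],"twist":0}]'

```text
time: 14.48
tool_pos: [0.5565, -0.0436, 0.215]
tool_rot: [-2.974, -0.698, -0.223]
contact_force: [-0.3, -0.1, 0.3]
opening: 0.0005
```

Run:
```python
from h import *
show();print(loc())
a=theta("side")
print(robot.observe()["time"],loc(),robot.observe()["contact_force"])
```

```text
time 14.475
qpos [-0.364, 0.142, 2.087, 0.84, 0.349, 0.65]
tool_pos [0.557, -0.044, 0.215]
tool_rot [-2.974, -0.698, -0.223]
contact_force [-0.282, -0.133, 0.305]
tz [ 0.655  0.023 -0.755] 0.0004744519305291555
[-0.10486728  0.01028199  0.21495442]
side 5366 [(np.float64(0.751207297442318), np.float64(1.16)), (np.float64(0.7524752475247525), np.float64(1.12)), (np.float64(0.759541300842143), np.float64(1.14))]
14.625 [-0.10251858  0.00981026  0.21744141] [-0.64361786 -0.1218475   0.78713837]
```

Run:
```python
from h import *
to((-.104,-.035,.214,1))
```

```text
now [-0.1025  0.0098  0.2174]
1 x [-0.03, 0.745, -0.074]
```

Emit:
carry_out --series '[{"jaw":0,"travel":[-0.03,0.74,-0.07],"twist":0},{"jaw":0,"travel":[0,0,0],"twist":0}]'

```text
time: 14.88
tool_pos: [0.5467, -0.0898, 0.2132]
tool_rot: [-2.976, -0.702, -0.225]
contact_force: [-0.5, 0.3, 0.3]
opening: 0.0005
```

Run:
```python
from h import *
show();print(loc())
a=theta("side");cv2.imwrite("pics/s6.png",a)
print(robot.observe()["time"],loc(),robot.observe()["contact_force"])
```

```text
time 14.875
qpos [-0.496, 0.144, 2.093, 0.941, 0.42, 0.456]
tool_pos [0.547, -0.09, 0.213]
tool_rot [-2.976, -0.702, -0.225]
contact_force [-0.493, 0.252, 0.279]
tz [ 0.658  0.019 -0.753] 0.0005012746859806365
[-0.10645363 -0.03693191  0.21323649]
side 4748 [(np.float64(0.946535843011614), np.float64(0.98)), (np.float64(0.9491491491491492), np.float64(0.96)), (np.float64(0.9513776337115073), np.float64(1.0))]
15.025 [-0.10743717 -0.03416805  0.21269682] [-0.04246914 -0.73440258 -0.05885268]
```

Emit:
carry_out --series '[{"jaw":0,"travel":[0,0,0],"twist":0},{"jaw":0,"travel":[0,0,0],"twist":0},{"jaw":0,"travel":[0,0,0],"twist":0}]'

```text
time: 15.4
tool_pos: [0.5458, -0.0864, 0.2118]
tool_rot: [-2.975, -0.699, -0.22]
contact_force: [0.7, -0.1, -0.3]
opening: 0.0005
```

Run:
```python
from h import *
show();print(loc())
a=theta("side");cv2.imwrite("pics/s6.png",a)
print(robot.observe()["time"],loc(),robot.observe()["contact_force"])
```

```text
time 15.4
qpos [-0.491, 0.144, 2.096, 0.941, 0.419, 0.455]
tool_pos [0.546, -0.086, 0.212]
tool_rot [-2.975, -0.699, -0.22]
contact_force [0.682, -0.091, -0.316]
tz [ 0.656  0.023 -0.755] 0.0004739220250116791
[-0.10799322 -0.03368778  0.21180573]
side 4949 [(np.float64(0.9466233020853262), np.float64(0.84)), (np.float64(0.9511820103786277), np.float64(0.86)), (np.float64(0.9528593508500772), np.float64(0.88))]
15.55 [-0.10792722 -0.03402384  0.21174363] [-0.74942309 -0.27535236 -0.89475527]
```

Emit:
carry_out --series '[{"jaw":0,"travel":[0,0,0],"twist":0},{"jaw":0,"travel":[0,0,0],"twist":0}]'

```text
time: 15.8
tool_pos: [0.5458, -0.087, 0.2118]
tool_rot: [-2.975, -0.699, -0.221]
contact_force: [0.9, -0.1, -0.7]
opening: 0.0004
```

Run:
```python
from h import *
a=theta("side");cv2.imwrite("pics/s6.png",cv2.resize(a[160:340,160:400],None,fx=3,fy=3))
b=robot.read_camera("scene");cv2.imwrite("pics/s6b.png",cv2.resize(b[90:250,240:380],None,fx=3.5,fy=3.5))
f=[]
for i in range(1):f.append(robot.observe()["contact_force"])
print(robot.observe()["time"],loc(),np.round(f,2))
```

```text
side 4868 [(np.float64(0.9285441345051586), np.float64(0.84)), (np.float64(0.9307898773006135), np.float64(0.86)), (np.float64(0.9357142857142857), np.float64(0.88))]
16.0 [-0.10782612 -0.03434861  0.21179378] [[0.61 0.96 0.3 ]]
```

View pics/s6b.png

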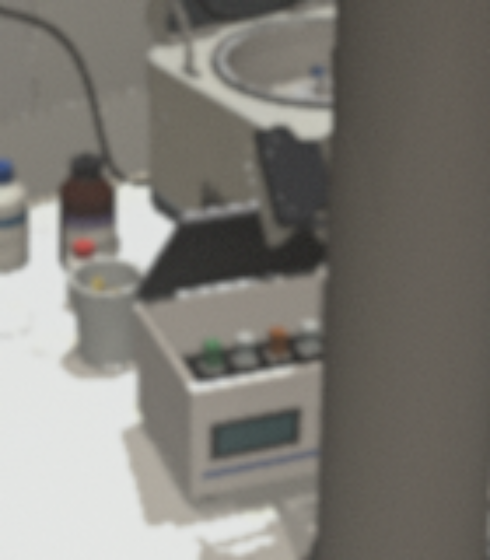

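The scene view shows the cover held at about 0.87 rad, resting on the fingertips at (290,235), and it is not moving. Next: let it down along the lip's arc.

```bash
cat >> h.py <<'E'
def low(th,n,rel=(.0016,.0293)):
    to((-.165*np.cos(th)-rel[0],-.034,.115+.165*np.sin(th)-rel[1],n))
E
python3 - <<'E'
from h import *
low(.65,8)
E
```

```text
now [-0.1078 -0.0343  0.2118]
8 x [-0.075, 0.003, 0.008]
```

Emit:
carry_out --series '[{"jaw":0,"travel":[-0.075,0,0.008],"twist":0},{"jaw":0,"travel":[-0.075,0,0.008],"twist":0},{"jaw":0,"travel":[-0.075,0,0.008],"twist":0},{"jaw":0,"travel":[-0.075,0,0.008],"twist":0},{"jaw":0,"travel":[-0.075,0,0.008],"twist":0},{"jaw":0,"travel":[-0.075,0,0.008],"twist":0},{"jaw":0,"travel":[-0.075,0,0.008],"twist":0},{"jaw":0,"travel":[-0.075,0,0.008],"twist":0}]'

```text
time: 17.0
tool_pos: [0.5213, -0.0808, 0.1855]
tool_rot: [-2.976, -0.7, -0.221]
contact_force: [0.6, -0.5, -0.8]
opening: 0.0006
```

Run:
```python
from h import *
a=theta("side");show()
low(.45,8)
```

```text
side 5141 [(np.float64(0.9462444771723122), np.float64(0.64)), (np.float64(0.9477667035806571), np.float64(0.58)), (np.float64(0.9479992624008852), np.float64(0.62))]
time 17.15
qpos [-0.511, 0.15, 2.191, 1.153, 0.381, 0.212]
tool_pos [0.521, -0.081, 0.185]
tool_rot [-2.975, -0.699, -0.222]
contact_force [-0.547, 0.768, -0.881]
tz [ 0.655  0.022 -0.755] 0.00032936316237141064
now [-0.1331 -0.0325  0.1855]
8 x [-0.065, 0.008, 0.021]
```

Emit:
carry_out --series '[{"jaw":0,"travel":[-0.065,0.005,0.02],"twist":0},{"jaw":0,"travel":[-0.065,0.005,0.02],"twist":0},{"jaw":0,"travel":[-0.065,0.005,0.02],"twist":0},{"jaw":0,"travel":[-0.065,0.005,0.02],"twist":0},{"jaw":0,"travel":[-0.065,0.005,0.02],"twist":0},{"jaw":0,"travel":[-0.065,0.005,0.02],"twist":0},{"jaw":0,"travel":[-0.065,0.005,0.02],"twist":0},{"jaw":0,"travel":[-0.065,0.005,0.02],"twist":0}]'

```text
time: 18.15
tool_pos: [0.5041, -0.0779, 0.1578]
tool_rot: [-2.976, -0.699, -0.222]
contact_force: [-0.5, 0.7, -1.2]
opening: 0.0004
```

Run:
```python
from h import *
a=theta("side");show()
low(.25,8,(-.001,.0255))
```

```text
side 6659 [(np.float64(0.7916976640380896), np.float64(0.38)), (np.float64(0.7927954748437035), np.float64(0.4)), (np.float64(0.7927954748437035), np.float64(0.42))]
time 18.3
qpos [-0.53, 0.184, 2.269, 1.424, 0.362, -0.094]
tool_pos [0.504, -0.078, 0.158]
tool_rot [-2.975, -0.699, -0.222]
contact_force [-1.533, -0.242, -0.485]
tz [ 0.655  0.022 -0.755] 0.00035413727949840893
now [-0.1507 -0.0326  0.1578]
8 x [-0.05, 0.009, 0.032]
```

Emit:
carry_out --series '[{"jaw":0,"travel":[-0.05,0.008,0.032],"twist":0},{"jaw":0,"travel":[-0.05,0.008,0.032],"twist":0},{"jaw":0,"travel":[-0.05,0.008,0.032],"twist":0},{"jaw":0,"travel":[-0.05,0.008,0.032],"twist":0},{"jaw":0,"travel":[-0.05,0.008,0.032],"twist":0},{"jaw":0,"travel":[-0.05,0.008,0.032],"twist":0},{"jaw":0,"travel":[-0.05,0.008,0.032],"twist":0},{"jaw":0,"travel":[-0.05,0.008,0.032],"twist":0}]'

```text
time: 19.3
tool_pos: [0.496, -0.0771, 0.1305]
tool_rot: [-2.976, -0.7, -0.221]
contact_force: [-0.4, 0.5, -0.2]
opening: 0.0004
```

Run:
```python
from h import *
a=theta("side");show();print(loc())
low(.12,8,(-.001,.0235))
cv2.imwrite("pics/s7.png",cv2.resize(a[190:330,190:350],None,fx=4,fy=4,interpolation=cv2.INTER_CUBIC))
```

```text
side 4976 [(np.float64(0.9566139606633244), np.float64(0.16)), (np.float64(0.9566139606633244), np.float64(0.18)), (np.float64(0.9591285907075381), np.float64(0.24))]
time 19.45
qpos [-0.543, 0.243, 2.323, 1.71, 0.369, -0.411]
tool_pos [0.496, -0.077, 0.13]
tool_rot [-2.975, -0.699, -0.221]
contact_force [-1.243, 0.185, -1.404]
tz [ 0.656  0.022 -0.755] 0.0005473441496504296
[-0.15871797 -0.0333445   0.13047446]
now [-0.1587 -0.0333  0.1305]
8 x [-0.032, 0.006, 0.025]
```

View pics/s7.png

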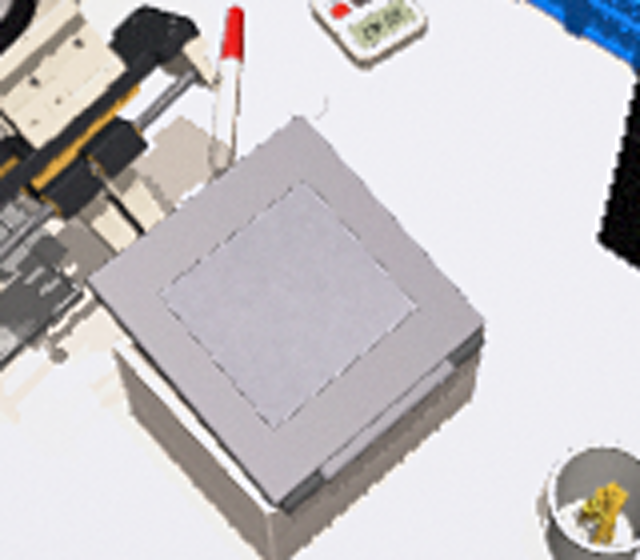

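The side view shows the cover nearly flat, still resting on the fingers at (140,225). The marker at (230,90) is untouched. Next: keep lowering, more slowly.

Emit:
carry_out --series '[{"jaw":0,"travel":[-0.032,0.006,0.025],"twist":0},{"jaw":0,"travel":[-0.032,0.006,0.025],"twist":0},{"jaw":0,"travel":[-0.032,0.006,0.025],"twist":0},{"jaw":0,"travel":[-0.032,0.006,0.025],"twist":0},{"jaw":0,"travel":[-0.032,0.006,0.025],"twist":0},{"jaw":0,"travel":[-0.032,0.006,0.025],"twist":0},{"jaw":0,"travel":[-0.032,0.006,0.025],"twist":0},{"jaw":0,"travel":[-0.032,0.006,0.025],"twist":0}]'

```text
time: 20.45
tool_pos: [0.4921, -0.0774, 0.1112]
tool_rot: [-2.976, -0.7, -0.222]
contact_force: [0.2, 0.1, -0.9]
opening: 0.0003
```

Run:
```python
from h import *
a=theta("side");show();print(loc())
low(0,8,(-.001,.0235))
```

```text
side 4797 [(np.float64(0.9474516001580403), np.float64(0.1)), (np.float64(0.9532374100719424), np.float64(0.06)), (np.float64(0.9562), np.float64(0.08))]
time 20.6
qpos [-0.55, 0.294, 2.354, 1.901, 0.392, -0.623]
tool_pos [0.492, -0.077, 0.111]
tool_rot [-2.976, -0.699, -0.222]
contact_force [-0.978, -0.67, -1.128]
tz [ 0.656  0.022 -0.755] 6.0747025365915904e-05
[-0.16256171 -0.03421269  0.11110723]
now [-0.1626 -0.0342  0.1111]
8 x [-0.029, 0.005, 0.029]
```

Emit:
carry_out --series '[{"jaw":0,"travel":[-0.028,0.005,0.03],"twist":0},{"jaw":0,"travel":[-0.028,0.005,0.03],"twist":0},{"jaw":0,"travel":[-0.028,0.005,0.03],"twist":0},{"jaw":0,"travel":[-0.028,0.005,0.03],"twist":0},{"jaw":0,"travel":[-0.028,0.005,0.03],"twist":0},{"jaw":0,"travel":[-0.028,0.005,0.03],"twist":0},{"jaw":0,"travel":[-0.028,0.005,0.03],"twist":0},{"jaw":0,"travel":[-0.028,0.005,0.03],"twist":0}]'

```text
time: 21.6
tool_pos: [0.4917, -0.0771, 0.0917]
tool_rot: [-2.975, -0.701, -0.221]
contact_force: [0.2, 0.1, 0.4]
opening: 0.0006
```

Run:
```python
from h import *
a=theta("side");show();print(loc())
```

```text
side 4973 [(np.float64(0.8422032005954596), np.float64(0.04)), (np.float64(0.842830540037244), np.float64(0.02)), (np.float64(0.847089650009358), np.float64(0.0))]
time 21.75
qpos [-0.551, 0.353, 2.375, 2.073, 0.426, -0.812]
tool_pos [0.491, -0.077, 0.092]
tool_rot [-2.975, -0.7, -0.221]
contact_force [-0.344, 0.666, 0.197]
tz [ 0.656  0.022 -0.754] 0.0002030611299671023
[-0.1631224  -0.03395426  0.09155621]
```

Emit:
carry_out --series '[{"jaw":0,"travel":[-0.028,0.004,0.025],"twist":0},{"jaw":0,"travel":[-0.028,0.004,0.025],"twist":0},{"jaw":0,"travel":[-0.028,0.004,0.025],"twist":0},{"jaw":0,"travel":[-0.028,0.004,0.025],"twist":0},{"jaw":0,"travel":[-0.028,0.004,0.025],"twist":0},{"jaw":0,"travel":[-0.028,0.004,0.025],"twist":0},{"jaw":0,"travel":[-0.028,0.004,0.025],"twist":0},{"jaw":0,"travel":[-0.028,0.004,0.025],"twist":0}]'

```text
time: 22.75
tool_pos: [0.4888, -0.0764, 0.0734]
tool_rot: [-2.976, -0.7, -0.221]
contact_force: [-0.3, 1.1, -0.4]
opening: 0.0006
```

Run:
```python
from h import *
a=theta("side");show();c=loc();print(c)
cv2.imwrite("pics/s8.png",cv2.resize(a[190:330,190:350],None,fx=4,fy=4,interpolation=cv2.INTER_CUBIC))
to((c[0]-.06,c[1],c[2],3),(c[0]-.11,c[1],c[2]+.12,4))
```

```text
side 4557 [(np.float64(0.9249035924497666), np.float64(0.04)), (np.float64(0.9256550883607556), np.float64(0.02)), (np.float64(0.9307598039215687), np.float64(0.0))]
time 22.9
qpos [-0.554, 0.409, 2.398, 2.207, 0.469, -0.962]
tool_pos [0.489, -0.076, 0.073]
tool_rot [-2.975, -0.699, -0.222]
contact_force [0.78, -0.297, -0.296]
tz [ 0.656  0.022 -0.755] 0.0001100932953760948
[-0.16593655 -0.03378511  0.0733369 ]
now [-0.1659 -0.0338  0.0733]
3 x [-0.255, -0.02, -0.214]
4 x [0.163, -0.076, -0.511]
```

View pics/s8.png

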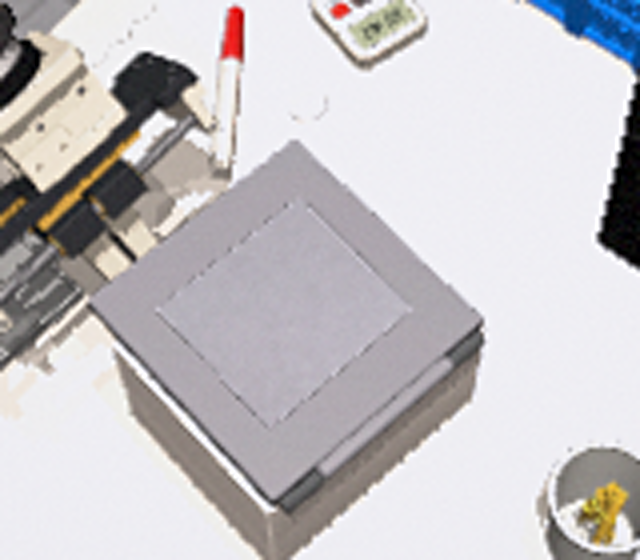

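The side view shows the cover flat on the housing, with the fingers free below its front edge at (110,255). Marker and timer haven't moved. Next: back out, then up.

Emit:
carry_out --series '[{"jaw":0,"travel":[-0.25,-0.02,-0.21],"twist":0},{"jaw":0,"travel":[-0.25,-0.02,-0.21],"twist":0},{"jaw":0,"travel":[-0.25,-0.02,-0.21],"twist":0},{"jaw":0,"travel":[0.16,-0.07,-0.51],"twist":0},{"jaw":0,"travel":[0.16,-0.07,-0.51],"twist":0},{"jaw":0,"travel":[0.16,-0.07,-0.51],"twist":0},{"jaw":0,"travel":[0.16,-0.07,-0.51],"twist":0},{"jaw":0,"travel":[0,0,0],"twist":0}]'

```text
time: 23.9
tool_pos: [0.3893, -0.0586, 0.1825]
tool_rot: [-2.97, -0.711, -0.219]
contact_force: [-0.0, 0.7, 0.1]
opening: 0.0004
```

Run:
```python
from h import *
a=theta("side");show();print(loc())
for k,z in(("timer",.019),("reagent_small",.05),("marker",.01),("tips",.06),("reagent_white",.09)):
    r=robot.regions_of("side",k)
    print(k,[(round(x["score"],2),x["xy"]) for x in r[:1]])
cv2.imwrite("pics/s9.png",a)
```

```text
side 4574 [(np.float64(0.9283539679318044), np.float64(0.04)), (np.float64(0.9291082673166768), np.float64(0.02)), (np.float64(0.9330475607266789), np.float64(0.0))]
time 24.05
qpos [-0.773, -0.102, 2.487, 1.205, 0.544, -0.051]
tool_pos [0.389, -0.058, 0.18]
tool_rot [-2.964, -0.706, -0.224]
contact_force [-0.186, -0.332, -0.234]
tz [ 0.662  0.03  -0.749] 0.0003953607868260914
[-0.26712809 -0.03289954  0.18019315]
timer [(0.86, [282.7, 193.7])]
reagent_small [(0.83, [171.1, 329.5])]
marker [(0.46, [242.7, 213.2])]
tips [(0.7, [304.0, 158.8])]
reagent_white [(0.78, [365.6, 149.5])]
```

View pics/s9.png

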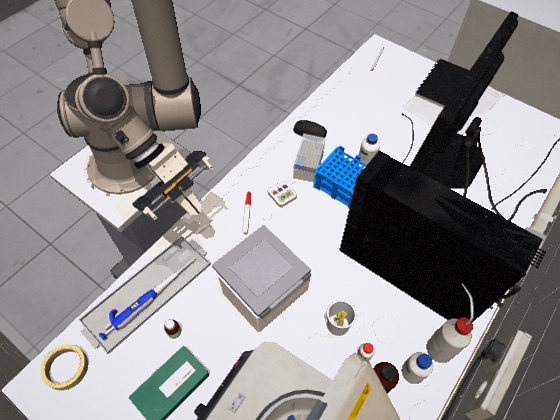

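The side view shows the cover shut at (262,270), the arm clear at (175,190), and the bystanders where they started. I'll hand the job in.

```bash
python3 -c "
from cell import robot
print(robot.hand_in())"
```

```text
the job is handed in; nothing more can be done
None
```

The cover is shut and the arm is clear of it. I handed the job in with the robot's clock at about 24.3 s, against the 48 s limit.

**What I did:**
- **Tilting the tool:** The moves only allow a twist about the tool's own axis. I tilted the tool about 41° from vertical by driving the arm against its reach and wrist limits high above the bench.
- **Tipping:** I hooked the closed fingertips over the cover's top edge and drew it forward past balance.
- **Catching:** I moved round the lip and caught the cover from underneath at about 0.87 rad.
- **Lowering:** I let it down at about 0.2 rad/s, slowing to about 0.1 rad/s near shut. Then I dropped the fingers free and backed away.

**Last checks:**
- **Cover angle:** The best fit from the side camera was 0.00 rad, both before and after I withdrew. The fit is only good to a few hundredths of a radian.
- **Forces:** The highest reading with the cover in contact was about 10 N, for a moment while tipping it. While lowering it stayed within about 2 N. An early move in free air showed 65 N, which I took to be from braking, since it was gone at the next reading.
- **Bystanders:** All five show within about 3 pixels of where they were at the start. The marker's detection score was low (0.46), but it also looked unmoved in the picture.

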